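Lay out the smear-staining row on the bench mat

ROBOT

A 6-joint arm with a two-finger parallel gripper is mounted at the origin on a cart in front of the work surface, level with it; the furniture and walls round the work are solid. World frame = base frame: x ahead of the robot, y to its left, z up, the work surface at z = 0. Lengths are in mm, angles in degrees, forces in N, time in s.
With the tool pointing down it reaches from about 350 to 850 mm from the base axis. Payload 8.1 kg.
Tool frame: the origin (TCP) lies midway between the tips of the shut fingers; the grasp point (between the pads) lies 19 mm behind it (r.grasp_offset is the distance from the TCP to the grasp point, in mm); z points along the fingers, x is the direction in which the jaws open and shut, and the axes are right-handed (so a half turn about z gives the same grasp; the last joint's range is limited). The gripper opens to 85 mm and grips with 20 to 120 N. Pads are 22 mm wide; open, the fingers measure 114 mm over their backs; the gripper's body (76 mm by 85 mm) begins 54 mm behind the grasp point. The pads swing forward as they close: fully open they stand 13 mm farther back than shut.
Start: joints at [-80.18, 7.471, 85.268, -0, 87.261, -4.893], TCP at [152.412, -580.324, 231.292] pointing down, gripper open.
Joint ranges: [-169.43, 169.43], [-51.17, 129.36], [1.28, 143.12], [-76.62, 256.62], [0, 156.53], [-152.29, 152.29]. Speed limits (degrees/s): [136.94, 136.94, 159.86, 180, 180, 180].

INTERFACE

Orientations are given as [roll, pitch, yaw] about the fixed x, y, z axes, in that order (R = Rz(yaw) Ry(pitch) Rx(roll)).
In Python, from bench import r, optics, hand_in gives the robot as it stands.
- The arm moves only by the shell command python3 -m pendant 'ROWS' [FORCE]. ROWS is JSON, a list of rows, each a list of 5 numbers: the opening, from 0 (shut) to 1 (fully open), then the shift along the tool's x, y, z in mm, then the turn about the tool's z in degrees. A call has 1 to 10 rows; each row shifts and turns the commanded pose from where the row before left it, along the tool's axes as they then stand; what a row does not reach is not made up. A row lasts 1/10 s, in which the tool goes at most 50 mm and 8.59 degrees, less where a joint would pass 70% of its speed; a pose out of reach is approached as far as the arm can. A call with a gripper value outside its range is refused whole. The fingers move at their own pace and stop on an object; FORCE is the grip in N (left out, the last holds). Time passes only in rows, so rows that do not move let the fingers close. It gives the time, the measured TCP pose, the force and the opening at its end, in the units of the state.
- r.sense(): the state, without advancing time (a new reading comes with each control period).
- optics.snapshot(name): name is "scene" or "top" or "wrist"; returns (picture, depth): 420x560x3 uint8, blue, green, red; 420x560 float32, mm along the optical axis (not along the pixel's ray), 0 where there is no reading.
- optics.camera_params(name): a dict with "camera_matrix" (3x3 intrinsics, pixels), "k1" (the pictures are not rectified: a ray, as slopes to the right and down, at radius r is drawn at 1 + k1 r^2 times it, then the intrinsics apply), "eye" and "orientation" of the camera in the world. Camera axes: x right, y down, z forward; pixel columns grow to the right and rows downward; lengths in mm; the calibration is good to about 2 mm. A picture is of the moment at which its call begins: read the wrist's pose just before it. camera_params takes no time and is no camera call; for the wrist camera it gives the pose at the moment of the call.
- hand_in(): hands the job in, once; it reports no verdict.
Trained networks look in the newest picture that a camera, given by its name, has taken for a name from the list of things; names that differ only in an ending like _2 or _b are one class to them, and where a whole thing is asked for, a point or a joint stands for the part that bears it (a point fixed in the world has none). Each returns a list of dicts, best first, with "score" (0 to 1); they miss things now and then, are a little off and sometimes report something else, mostly with a low value. They report only what shows in the picture. A call takes as long as a camera call. They do not tell look-alikes from the thing itself.
- optics.search_frame(camera, query): "at" ([x, y, z] in mm, in world coordinates, good to about 4 mm: the middle of the surface that is visible of it).
The state is a dict: "time": time; "joint_pos": joint angles; "qd": joint speeds; "joint_efforts": joint torques, N m; "tool_pos": TCP position; "tcp_rot": TCP orientation; "ft_force": force on the tool from outside, world axes, zero at the start; "wrist_torque": the same for the moment, N m; "finger_gap": finger opening in mm.
Only numpy, scipy, OpenCV 4.12 (cv2) and the standard library are available. Lean on these libraries where they do the work, as an engineer would, in place of code of your own. Each camera call takes 0.05 s, during which the arm holds its last target. There are 200 camera calls.

TASK

Set up the staining row on the blue mat, with everything standing upright on the mat's centre line, in line with the trough and the slide box that are already there. Stand the blue-capped bottle midway between trough and slide box, the black-capped bottle on the other side of the trough and the red-capped bottle on the other side of the slide box, each with about 25 mm of free space between it and its neighbour, and stand the small white-capped vial on top of the slide box, in the middle of its lid. Leave the glass of wooden applicators where it is, upright.

Things in the scene. Friction and masses are not known exactly. Their poses are not given: they have to be found in the camera images.
- mat: blue bench mat with white border and a white centre line, 100 x 360 x 2 mm, fixed to the worktop; origin at the centre of its underside, y axis along its long side and centre line (to the robot's left, turned somewhat), x axis across it away from the robot, z up. Its top is 2 mm above the worktop. A microscope 330 mm tall stands some 75 mm behind the centre line.
- trough: open stainless staining trough with two bars along it, 80 mm (its x, across the mat) x 60 mm (its y, along the mat) x 24 mm high, fixed on the mat's centre line, to the left or right of the slide box; origin at the centre of its underside, axes parallel to the mat's
- slide_box: closed beige card box of microscope slides, 60 mm (its x, along the mat) x 90 mm (its y, across the mat) x 32 mm high, flat firm lid, fixed on the mat's centre line; origin at the centre of its underside, z up. Centres of box and trough are 132 to 148 mm apart, so about 80 mm is free between them
- black_bottle: brown bottle with a black cap, upright medicine bottle; origin at the centre of its underside, z axis up, turned any way about it; body 40 mm in diameter up to 71 mm, cap 28 mm wide, 85 mm high in all, loose, about 60 g
- red_bottle: white bottle with a red cap, upright medicine bottle; origin at the centre of its underside, z axis up, turned any way about it; body 34 mm in diameter up to 59 mm, cap 24 mm wide, 70 mm high in all, loose, about 50 g
- blue_bottle: white bottle with a blue cap, upright medicine bottle; origin at the centre of its underside, z axis up, turned any way about it; body 32 mm in diameter up to 57 mm, cap 22 mm wide, 68 mm high in all, loose, about 50 g
- small_vial: small brown vial with a white cap, upright medicine bottle; origin at the centre of its underside, z axis up, turned any way about it; body 28 mm in diameter up to 46 mm, cap 20 mm wide, 55 mm high in all, loose, about 40 g
- swab_glass: clear glass with wooden applicator sticks in it, 42 mm in diameter, 86 mm high with the sticks, loose, about 70 g; origin at the centre of its underside. Not to be moved. The loose bottles start in a row to the left of the mat, in front of a beige printer 142 mm tall with a flap 14 mm high at its foot: there the fingers have more room closing along the mat than across it
Things that resemble listed ones, but are neither listed nor needed, are in the scene too. What is shaped like the blue_bottle but purple is not meant.

How it is judged (in metres and radians):
At the end, for the whole second after the job is handed in: Centres: blue 52-88 mm from trough and box; black 60-90 from trough, over 180 from box; red 57-87 from box, over 180 from trough; all on the mat within 15 mm of its centre line; vial on the lid within 13 mm of its centre. All upright (0.1 rad) and still; glass upright, within 20 mm of its start (horizontal distance between black_bottle and trough between 0.06 and 0.09 m and horizontal distance between black_bottle and slide_box above 0.18 m and horizontal distance between red_bottle and slide_box between 0.057 and 0.087 m and horizontal distance between red_bottle and trough above 0.18 m and horizontal distance between blue_bottle and trough between 0.052 and 0.088 m and horizontal distance between blue_bottle and slide_box between 0.052 and 0.088 m and x of black_bottle in the frame of mat between -0.015 and 0.015 m and z of black_bottle in the frame of mat between -0.002 and 0.006 m and x of red_bottle in the frame of mat between -0.015 and 0.015 m and z of red_bottle in the frame of mat between -0.002 and 0.006 m and x of blue_bottle in the frame of mat between -0.015 and 0.015 m and z of blue_bottle in the frame of mat between -0.002 and 0.006 m and horizontal distance between small_vial and slide_box below 0.013 m and z of small_vial in the frame of slide_box between 0.028 and 0.038 m and angle between each of black_bottle, red_bottle, blue_bottle, small_vial, swab_glass's own z axis and vertical below 0.1 rad and linear speed of each of black_bottle, red_bottle, blue_bottle, small_vial below 0.02 m/s and distance of swab_glass from where it was at the start of the episode below 0.02 m); the robot touches nothing.
It fails at once if the glass of applicators is pushed away by more than 30 mm or tipped (distance of swab_glass from where it was at the start of the episode above 0.03 m or angle between swab_glass's own z axis and vertical above 0.35 rad).
It also fails if it takes over 112 s, if anything falls off the work surface, if the arm or the gripper's body presses on something with over 40 N, if the wrist force passes 120 N, or if a joint passes its speed limit or range.

## Working session

There is one attempt and no reset: what is moved stays moved. The work goes in short steps, Python scripts to look and compute and a shell command to move; the robot and the scene stay as the last step left them, time stands still between calls to the robot, and variables do not carry over. Pictures are saved under pics/ and viewed, about 12 in all and at most 16, crops included, and the job is handed in when it is done.

```bash
mkdir -p pics; ls; cat > h.py <<'E'
import numpy as np, cv2
from bench import r, optics
def snap(cam,name=None):
    p,d=optics.snapshot(cam)
    if name: cv2.imwrite(f'pics/{name}.png',p)
    return p,d
def cloud(cam,d):
    c=optics.camera_params(cam); K=np.array(c["camera_matrix"]); k1=c["k1"]
    h,w=d.shape; v,u=np.mgrid[:h,:w]
    pts=np.stack([u.ravel(),v.ravel()],1).astype(np.float32)[:,None]
    n=cv2.undistortPoints(pts,K,np.array([k1,0,0,0],float))[:,0]
    P=np.c_[n,np.ones(len(n))]*d.reshape(-1,1)
    return P,c
E
python3 - <<'E'
from h import *
print(r.sense(), r.grasp_offset)
for n in("scene","top"):
    p,d=snap(n,n+'0'); print(n,optics.camera_params(n))
    for q in("black_bottle","red_bottle","blue_bottle","small_vial","swab_glass","slide_box","trough","mat"):
        print(q,[(np.round(o["at"]).tolist(),round(o["score"],2)) for o in optics.search_frame(n,q)])
E
```

```text
pics
{'time': 0.0, 'joint_pos': array([-8.01806395e+01,  7.51647024e+00,  8.53303482e+01, -7.93370269e-04,
        8.72611231e+01, -4.89241695e+00]), 'qd': array([-0.02129592,  0.01451814, -0.0206406 ,  0.05754423,  0.00184913,
        0.05284568]), 'joint_efforts': array([ 1.42938472e-03, -5.69409406e+01, -5.00546873e+01, -2.94092579e-04,
        1.45803590e-02, -6.41848533e-05]), 'tool_pos': array([ 152.30192426, -579.77230016,  230.21998589]), 'tcp_rot': array([-1.79991584e+02,  1.07615892e-01, -7.52881759e+01]), 'ft_force': array([0.75065162, 0.1900811 , 0.23249494]), 'wrist_torque': array([-0.02931834,  0.00328753,  0.00140207]), 'finger_gap': 85.11645865948546} 18.700000000000003
scene {'camera_matrix': array([[459.50982785,   0.        , 283.5410249 ],
       [  0.        , 459.50982785, 201.73611056],
       [  0.        ,   0.        ,   1.        ]]), 'k1': -0.07423643598270895, 'eye': array([ 93.43743658, 489.72875639, 853.05343856]), 'orientation': array([-139.55234195,    0.49804794, -137.44516697])}
black_bottle [([401.0, 67.0, 57.0], 0.65)]
red_bottle [([447.0, -27.0, 
[... 427 characters left out ...]
82)]
top {'camera_matrix': array([[453.002212  ,   0.        , 280.57509466],
       [  0.        , 453.002212  , 209.47809214],
       [  0.        ,   0.        ,   1.        ]]), 'k1': 0.041106216129110314, 'eye': array([ 405.31471033,   -9.77710419, 1350.91790516]), 'orientation': array([-1.73220696e+02, -4.85005642e-02, -9.04483101e+01])}
black_bottle [([409.0, 52.0, 65.0], 0.62)]
red_bottle []
blue_bottle [([781.0, -11.0, 51.0], 0.62), ([378.0, 154.0, 50.0], 0.4), ([408.0, 51.0, 67.0], 0.3)]
small_vial []
swab_glass [([362.0, 1.0, 4.0], 0.53), ([490.0, -242.0, 4.0], 0.38)]
slide_box [([445.0, -182.0, 32.0], 0.96)]
trough [([533.0, -300.0, 5.0], 0.65)]
mat [([489.0, -241.0, 6.0], 0.85)]
```

View pics/scene0.png

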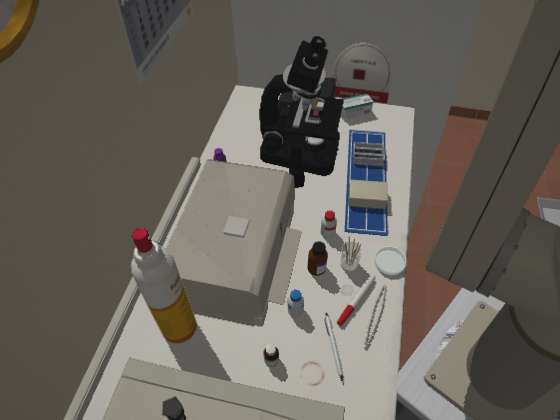

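View pics/top0.png

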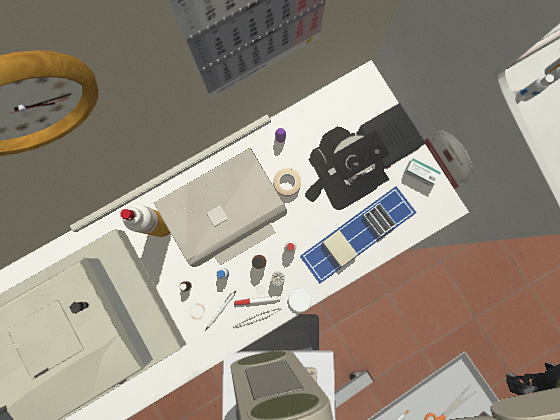

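The scene view shows the bottle row: red cap (329,216), black cap (318,248), blue cap (296,296) and white-capped vial (271,352). The glass with sticks is at (350,255), and the purple look-alike behind the printer at (219,157). In the top view the trough is at (380,220) and the box at (340,250). Next I'll measure the poses.

```bash
cat >> h.py <<'E'
from scipy.spatial.transform import Rotation as Ro
def world(cam,p,d,c=None):
    P,c0=cloud(cam,d); c=c or c0
    W=P@Ro.from_euler('xyz',c["orientation"],degrees=True).as_matrix().T+c["eye"]
    W[d.ravel()==0]=np.nan
    return W.reshape(*d.shape,3)
def tops(W,xy,h,rad=25,tol=4):
    m=(np.hypot(W[...,0]-xy[0],W[...,1]-xy[1])<rad)&(abs(W[...,2]-h)<tol)
    q=W[m]
    return (np.round((q.min(0)+q.max(0))/2,1),np.round(np.ptp(q,axis=0)),np.round(np.median(q,0),1),len(q)) if len(q)>5 else None
E
python3 - <<'E'
from h import *
for n in("scene","top"):
    p,d=snap(n); W=world(n,p,d)
    print(n)
    for k,xy,h in(("black",(405,58),85),("red",(452,-33),70),("blue",(374,160),68),("vial",(337,270),55),("glass",(360,2),80)):
        print(k,tops(W,xy,h,40,5 if k!='glass' else 12))
    hsv=cv2.cvtColor(p,cv2.COLOR_BGR2HSV)
    m=(hsv[...,0]>100)&(hsv[...,0]<125)&(hsv[...,1]>120)&(abs(W[...,2]-2)<8)&(W[...,1]<-60)
    q=W[m]; print('mat z',np.median(q[:,2])); rr=cv2.minAreaRect(q[:,:2].astype(np.float32)); print('mat',rr)
    m=(abs(W[...,2]-32)<5)&(np.hypot(W[...,0]-443,W[...,1]+180)<80)
    q=W[m]; print('box z',np.median(q[:,2]),cv2.minAreaRect(q[:,:2].astype(np.float32)),np.median(q,0))
    m=(abs(W[...,2]-24)<5)&(np.hypot(W[...,0]-531,W[...,1]+303)<70)
    q=W[m]; print('tr z',np.median(q[:,2]),cv2.minAreaRect(q[:,:2].astype(np.float32)),np.median(q,0))
    m=(W[...,2]>100)&(W[...,2]<230)&(W[...,0]>350)&(W[...,0]<900)&(abs(W[...,1])<500); q=W[m]
    g=(q[:,1]>-120); 
    for s,nm in((g,'printer'),(~g,'microscope')):
        print(nm,cv2.boxPoints(cv2.minAreaRect(q[s][:,:2].astype(np.float32))).round().tolist(), q[s].min(0).round(), q[s].max(0).round())
E
```

```text
scene
black (array([408.1,  51.6,  84.9]), array([27., 28., 10.]), array([406.6,  53.2,  85.7]), 128)
red (array([450.6, -37.5,  69.8]), array([22., 21.,  9.]), array([449.8, -36.3,  71. ]), 79)
blue (array([377. , 158.6,  67.7]), array([21., 20.,  9.]), array([375.6, 159.7,  68.9]), 97)
vial (array([340.6, 266. ,  54.7]), array([18., 19.,  8.]), array([340.8, 266.4,  55.6]), 92)
glass (array([361.8,  -2. ,  78.4]), array([31., 32., 18.]), array([367.8,  -2.3,  74.7]), 37)
mat z 3.910277221179058
mat ((489.29345703125, -242.08447265625), (98.19812774658203, 362.65020751953125), 35.54053497314453)
box z 35.19542170176646 ((445.2189025878906, -182.72811889648438), (90.84693908691406, 63.889366149902344), 35.22197723388672) [ 444.86197634 -179.5170507    35.1954217 ]
tr z 25.4573536384857 ((528.2610473632812, -304.4415588378906), (79.42706298828125, 64.69002532958984), 36.45463562011719) [ 527.9385405  -306.52619626   25.45735364]
printer [[270.0, 454.0], [650.0, -209.0], [903.0, -63.0], [523.0, 599.0]] [ 350. -120.  100.] [900. 500. 230.]
microscope [[498.0, -209.0], [676.0, -515.0], [
[... 459 characters left out ...]
one
mat z 2.5000875877403814
mat ((491.4674987792969, -241.8949737548828), (98.75407409667969, 358.30712890625), 35.28532791137695)
box z 33.85607236245005 ((448.6853332519531, -182.7230224609375), (89.35116577148438, 60.181297302246094), 36.2573356628418) [ 448.3330249  -181.92273081   33.85607236]
tr z 25.119376969471432 ((531.7792358398438, -301.52496337890625), (80.15702819824219, 59.97970962524414), 36.39311218261719) [ 532.64939091 -304.61239219   25.11937697]
printer [[271.0, 452.0], [652.0, -204.0], [905.0, -58.0], [523.0, 599.0]] [ 350. -120.  100.] [900. 500. 230.]
microscope [[505.0, -207.0], [681.0, -509.0], [902.0, -380.0], [726.0, -79.0]] [ 556. -500.  100.] [ 900. -120.  230.]
```

```bash
cat >> h.py <<'E'
MC=np.array([490.4,-242.0]); YAW=np.radians(35.4)
def mat(xy):
    e=np.atleast_2d(xy)[...,:2]-MC
    return np.stack([e@[-np.sin(YAW),np.cos(YAW)], e@[np.cos(YAW),np.sin(YAW)]],-1)  # s along, t across
E
python3 - <<'E'
from h import *
p,d=snap("top"); W=world("top",p,d).reshape(-1,3); W=W[~np.isnan(W[:,0])]
p,d=snap("scene"); V=world("scene",p,d).reshape(-1,3); W=np.r_[W,V[~np.isnan(V[:,0])]]
M=mat(W); z=W[:,2]
for lo,hi in((8,20),(95,400)):
    print('z',lo,hi)
    for s in range(-200,560,40):
        m=(z>lo)&(z<hi)&(abs(M[:,0]-s)<20)&(M[:,1]>(100 if lo<50 and s>150 else 40))&(M[:,1]<500)
        q=np.sort(M[m,1]); print(s,q[[3,10,30]].round().tolist() if len(q)>30 else None, end=' ')
    print()
for k,xy in dict(black=(409.5,51.7),red=(451.4,-38.3),blue=(377.8,158.1),vial=(342.5,265.3),glass=(361,-2),box=(447,-182.7),trough=(530,-303),tcp=r.sense()["tool_pos"][:2]).items(): print(k,mat(xy).round(1))
E
```

```text
z 8 20
-200 [108.0, 428.0, 430.0] -160 [245.0, 431.0, 434.0] -120 [353.0, 435.0, 438.0] -80 [45.0, 81.0, 441.0] -40 [80.0, 273.0, 444.0] 0 [87.0, 92.0, 106.0] 40 [102.0, 160.0, 362.0] 80 [163.0, 173.0, 271.0] 120 [44.0, 238.0, 438.0] 160 [171.0, 173.0, 442.0] 200 [101.0, 148.0, 151.0] 240 [149.0, 150.0, 152.0] 280 [121.0, 153.0, 156.0] 320 [103.0, 108.0, 156.0] 360 [159.0, 161.0, 163.0] 400 [123.0, 128.0, 141.0] 440 [198.0, 200.0, 215.0] 480 [177.0, 327.0, 334.0] 520 [159.0, 163.0, 180.0] 
z 95 400
-200 [113.0, 115.0, 121.0] -160 [121.0, 129.0, 429.0] -120 [75.0, 77.0, 80.0] -80 [78.0, 80.0, 83.0] -40 [82.0, 84.0, 86.0] 0 [86.0, 87.0, 90.0] 40 [444.0, 445.0, 446.0] 80 [448.0, 449.0, 450.0] 120 [175.0, 190.0, 209.0] 160 [171.0, 172.0, 173.0] 200 [175.0, 176.0, 177.0] 240 [179.0, 179.0, 181.0] 280 [182.0, 183.0, 184.0] 320 [186.0, 187.0, 188.0] 360 [190.0, 191.0, 192.0] 400 [194.0, 195.0, 196.0] 440 [198.0, 199.0, 200.0] 480 [327.0, 327.0, 328.0] 520 [493.0, 493.0, 493.0] 
black [[286.3 104.2]]
red [[188.6  86.2]]
blue [[391.4 140. ]]
vial [[499.2 173.3]]
glass [[270.6  33.5]]
box [[73.5 -1. ]]
trough [[-72.7  -3.1]]
tcp [[ -80.  -471.5]]
```

```bash
python3 -m pendant '[[1,0,0,0,-7],[1,0,0,0,-7],[1,0,0,0,-6.7],[1,0,0,0,0]]' 40
```

```text
time: 1.5
tool_pos: [152.4, -580.3, 231.3]
tcp_rot: [-180.0, 0.0, -54.5]
ft_force: [0.5, 1.1, 0.1]
finger_gap: 85.4
```

```bash
python3 -m pendant '[[1,-20,-42,0,0],[1,-20,-42,0,0],[1,-20,-42,0,0],[1,-20,-42,0,0],[1,-20,-42,0,0],[1,-20,-42,0,0],[1,-20,-42,0,0],[1,-20,-42,0,0],[1,-20,-42,0,0],[1,-20,-42,0,0]]'; python3 -c "
from h import *;s=r.sense();print(mat(s['tool_pos'][:2]),s['tool_pos'],s['tcp_rot'])"
```

```text
time: 2.5
tool_pos: [379.4, -172.3, 231.7]
tcp_rot: [-180.0, -0.1, -54.8]
ft_force: [0.7, 0.2, -0.5]
finger_gap: 85.3
[[121.10273759 -50.05656538]] [ 379.44496639 -172.28261833  231.70108238] [-1.79969125e+02 -6.76030596e-02 -5.48362276e+01]
```

```bash
python3 -m pendant '[[1,-16.9,-34,0,0],[1,-16.9,-34,0,0],[1,-16.9,-34,0,0],[1,-16.9,-34,0,0],[1,0,0,0,0],[1,0,0,0,0]]'; python3 - <<'E'
from h import *
s=r.sense();print(mat(s['tool_pos'][:2]),s['tool_pos'],s['tcp_rot'])
c=optics.camera_params("wrist"); p,d=snap("wrist","w1"); W=world("wrist",p,d,c)
print(c["eye"],c["orientation"])
for k,xy,h in(("red",(451,-38),70),("black",(409.5,51.7),85)):
    t=tops(W,xy,h,30,5); print(k,t, t and mat(t[0][:2]), t and mat(t[2][:2]))
E
```

```text
time: 3.1
tool_pos: [450.5, -39.4, 231.2]
tcp_rot: [180.0, -0.0, -54.6]
ft_force: [-1.3, 0.0, 0.1]
finger_gap: 85.4
[[188.21593969  84.83633093]] [450.52250123 -39.43586672 231.2339525 ] [ 1.79972727e+02 -5.03466310e-04 -5.46010906e+01]
[517.99149296   8.03822332 375.0660927 ] [ 1.61656307e+02 -4.93557849e-03 -5.45692464e+01]
red (array([453.1, -36.3,  69. ]), array([22., 22.,  8.]), array([453.6, -35.8,  70.8]), 495) [[189.27897531  88.75387037]] [[189.39689862  89.45107485]]
black (array([410.8,  53.2,  84.5]), array([27., 27.,  9.]), array([411.9,  52.8,  85.9]), 790) [[286.73650662 106.11962954]] [[285.77324621 106.78455764]]
```

View pics/w1.png

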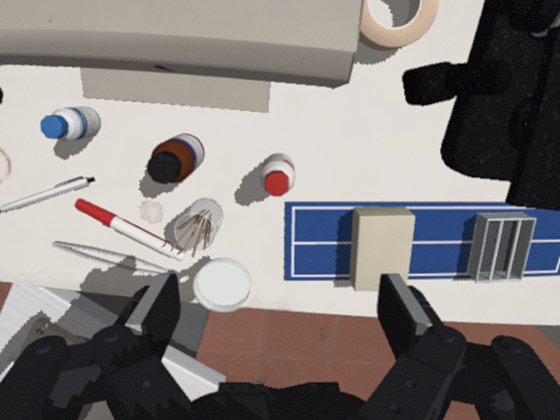

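The wrist view shows the red cap at (277,182), the black cap at (164,165) and the blue cap at (55,126). The glass with sticks is at (198,226). The printer front is above the row and the microscope is at the upper right. Red's position agrees with both fixed cameras, and the cap colour and white body are unambiguous at this size. The purple one isn't in this view. Next: descend and grip.

```bash
python3 -m pendant '[[1,-0.8,-3,42,0],[1,0,0,48,0],[1,0,0,48,0],[1,0,0,45,0],[1,0,0,26,0],[0,0,0,0,0],[0,0,0,0,0],[0,0,0,0,0],[0,0,0,0,0],[0,0,0,0,0]]' 40
```

```text
time: 4.15
tool_pos: [454.6, -38.4, 24.9]
tcp_rot: [-179.8, -0.2, -54.6]
ft_force: [-1.7, -0.2, 5.2]
finger_gap: 32.4
```

```bash
python3 -m pendant '[[0,0,0,0,0],[0,0,0,-40,0],[0,0,0,-40,0],[0,14.5,30,0,0],[0,14.5,30,0,0],[0,14.5,27.5,0,0],[0,0,0,0,-8.5],[0,0,0,0,-8.5],[0,0,0,0,-8.5],[0,0,0,0,-8.5]]'; python3 -m pendant '[[0,0,0,0,-8.5],[0,0,0,0,-8.5],[0,0,0,0,-8.5],[0,0,0,0,-8.5],[0,0,0,0,-8.5],[0,0,0,0,-8.5],[0,0,0,0,-5],[0,0,0,0,0]]'; python3 -c "
from h import *;s=r.sense();print(mat(s['tool_pos'][:2]),s['tool_pos'],s['tcp_rot'],s['finger_gap'])"
```

```text
time: 5.15
tool_pos: [407.2, -124.4, 104.0]
tcp_rot: [180.0, -0.2, -20.3]
ft_force: [-0.3, 0.9, -1.2]
finger_gap: 32.4
time: 5.95
tool_pos: [407.2, -124.2, 103.8]
tcp_rot: [179.9, -0.1, 35.5]
ft_force: [-0.5, -0.1, -0.9]
finger_gap: 32.3
[[144.25266831   0.41242192]] [ 407.17332176 -124.1767322   103.79810498] [ 1.79868833e+02 -7.52362053e-02  3.54864782e+01] 32.27574758464427
```

```bash
python3 -m pendant '[[0,0,0,35,0],[0,0,0,30,0],[0,0,0,10,0],[0,0,0,2,0],[0,0,0,1,0],[0,0,0,0,0]]'; python3 -c "
from h import *;s=r.sense();print(s['tool_pos'],s['ft_force'],s['finger_gap'])"
```

```text
time: 6.55
tool_pos: [406.9, -124.4, 26.2]
tcp_rot: [179.9, 0.0, 35.3]
ft_force: [-4.0, 0.2, 6.6]
finger_gap: 32.4
[ 406.9102693  -124.39450307   26.20451878] [-4.01677165  0.15345231  6.60802164] 32.408550902597455
```

```bash
python3 -m pendant '[[0.65,0,0,0,0],[0.65,0,0,0,0],[0.65,0,0,0,0],[0.65,0,0,-15,0],[0.65,0,0,-35,0],[0.65,0,0,-40,0],[1,0,0,-20,-8.5],[1,0,0,0,-8.5],[1,0,0,0,-8.5],[1,0,0,0,-8.5]]'; python3 -m pendant '[[1,0,0,0,-8.5],[1,0,0,0,-8.5],[1,0,0,0,-8.5],[1,0,0,0,-8.5],[1,0,0,0,-8.5],[1,0,0,0,-8.5],[1,0,0,0,-5],[1,35,26,0,0],[1,35,26,0,0],[1,35,26,0,0]]';python3 -m pendant '[[1,36,26,0,0],[1,0,0,0,0],[1,0,0,0,0]]'; python3 - <<'E'
from h import *
s=r.sense();print(mat(s['tool_pos'][:2]),s['tool_pos'],s['tcp_rot'])
c=optics.camera_params("wrist"); p,d=snap("wrist","w2"); W=world("wrist",p,d,c)
for k,xy,h in(("black",(409.5,51.7),85),("blue",(377.8,158),68),("red",(406,-123.5),72),("vial",(342,265),55)):
    t=tops(W,xy,h,30,5); print(k,t, t and mat(t[0][:2]), t and mat(t[2][:2]))
E
```

```text
time: 7.55
tool_pos: [406.6, -123.8, 134.8]
tcp_rot: [180.0, -0.0, 69.7]
ft_force: [0.4, -0.4, -1.2]
finger_gap: 85.2
time: 8.55
tool_pos: [409.0, 8.1, 134.6]
tcp_rot: [180.0, 0.0, 125.3]
ft_force: [1.0, 0.4, -0.8]
finger_gap: 85.5
time: 8.85
tool_pos: [409.3, 52.2, 134.4]
tcp_rot: [-180.0, 0.0, 125.6]
ft_force: [-0.7, -1.1, -0.1]
finger_gap: 85.4
[[286.79183778 104.31137204]] [409.29398675  52.19761244 134.38583473] [-1.79989391e+02  1.76576200e-02  1.25590055e+02]
black (array([410.2,  53.3,  84.1]), array([27., 27.,  8.]), array([409.1,  52.7,  85.7]), 1507) [[287.1655881  105.68848098]] [[287.31372071 104.4442717 ]]
blue (array([378.9, 159.6,  67. ]), array([21., 23.,  8.]), array([378.4, 157.6,  68.8]), 752) [[391.94517348 141.75256959]] [[390.60455848 140.18644335]]
red (array([ 408.7, -125.1,   71.1]), array([23., 23.,  8.]), array([ 407.6, -123.6,   72.8]), 1273) [[142.6157111    1.12202814]] [[144.47561208   1.09430932]]
vial (array([343.3, 267. ,  53.9]), array([19., 19.,  8.]), array([343.1, 264.5,  55.6]), 435) [[500.11230848 174.94881797]] [[498.19034522 173.33758948]]
```

View pics/w2.png

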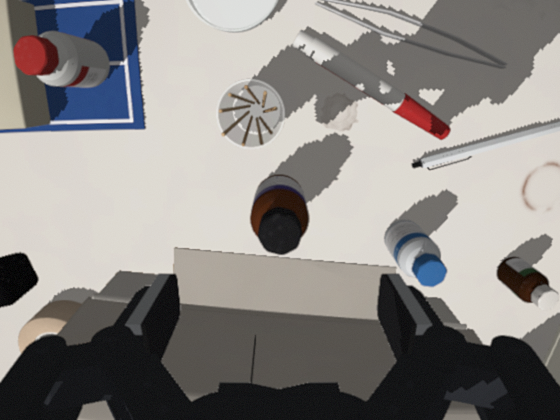

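Red stands on the mat at pixel (75,58) beside the box. The black cap is at (280,232), between the fingers' lanes. The glass at (251,112) is undisturbed. Next: grip black.

```bash
python3 -m pendant '[[1,0.5,0.6,35,0],[1,0,0,40,0],[1,0,0,27,0],[1,0,0,0,0],[0,0,0,0,0],[0,0,0,0,0],[0,0,0,0,0],[0,0,0,0,0],[0,0,0,0,0],[0,0,0,0,0]]' 40;  python3 -m pendant '[[0,0,0,-30,0],[0,0,0,-40,0],[0,0,0,-40,0],[0,0,0,-20,0],[0,0,0,0,0]]';python3 -c "
from h import *;s=r.sense();print(mat(s['tool_pos'][:2]),s['tool_pos'],s['tcp_rot'],s['finger_gap'])"
```

```text
time: 9.9
tool_pos: [411.4, 52.1, 34.3]
tcp_rot: [179.8, 0.1, 125.4]
ft_force: [-0.6, 0.5, 6.7]
finger_gap: 38.6
time: 10.4
tool_pos: [412.6, 52.2, 167.3]
tcp_rot: [179.6, 0.3, 125.4]
ft_force: [-0.2, -0.0, -0.5]
finger_gap: 38.7
[[284.89581461 106.97793742]] [412.56590884  52.19680238 167.29083983] [179.58925768   0.29103195 125.42535552] 38.66352958807866
```

```bash
python3 -m pendant '[[0,-34,-26.5,0,0],[0,-34,-26.5,0,0],[0,-34,-26.5,0,0],[0,-34,-26.5,0,0],[0,0,0,0,8.5],[0,0,0,0,8.5],[0,0,0,0,8.5],[0,0,0,0,8.5],[0,0,0,0,8.5],[0,0,0,0,8.5]]';  python3 -m pendant '[[0,0,0,0,8.5],[0,0,0,0,8.5],[0,0,0,0,8.5],[0,0,0,0,8.5],[0,0,0,0,5],[0,0,42,0,0],[0,0,42,0,0],[0,0,42,0,0],[0,0,0,0,0]]';python3 -c "
from h import *;s=r.sense();print(mat(s['tool_pos'][:2]),s['tool_pos'],s['tcp_rot'],s['finger_gap'])"
```

```text
time: 11.4
tool_pos: [401.5, -119.9, 161.4]
tcp_rot: [-179.9, -0.0, 74.1]
ft_force: [0.5, 0.2, -0.6]
finger_gap: 38.6
time: 12.3
tool_pos: [475.9, -225.8, 159.9]
tcp_rot: [-179.9, 0.1, 35.3]
ft_force: [-0.5, 0.9, -0.5]
finger_gap: 38.5
[[21.57463775 -2.4423186 ]] [ 475.91141678 -225.82870227  159.93233407] [-1.79911306e+02  9.13161975e-02  3.52948338e+01] 38.49670780678505
```

```bash
python3 -m pendant '[[0,2,42,0,0],[0,0,42,0,0],[0,0,42,0,0],[0,0,43,0,0],[0,0,0,0,0],[0,0,0,0,0]]';python3 -c "
from h import *;s=r.sense();print(mat(s['tool_pos'][:2]),s['tool_pos'],s['tcp_rot'],s['finger_gap'])"
```

```text
time: 12.9
tool_pos: [573.9, -359.1, 160.1]
tcp_rot: [-179.8, 0.1, 35.4]
ft_force: [0.2, 1.1, -1.3]
finger_gap: 39.1
[[-143.78024059    0.24875829]] [ 573.89195612 -359.05516959  160.05847278] [-1.79805712e+02  5.26685192e-02  3.53785431e+01] 39.057845123762114
```

```bash
python3 -m pendant '[[0,0,0,40,0],[0,0,0,40,0],[0,0,0,28,0],[0,0,0,8,0],[0,0,0,4,0],[0,0,0,2,0],[0,0,0,0,0]]';python3 -c "
from h import *;s=r.sense();print(mat(s['tool_pos'][:2]),s['tool_pos'],s['ft_force'],s['finger_gap'])"
```

```text
time: 13.6
tool_pos: [575.7, -360.0, 42.6]
tcp_rot: [179.8, -0.1, 35.4]
ft_force: [0.2, 0.2, 0.6]
finger_gap: 38.5
[[-145.62889536    1.1779785 ]] [ 575.72028025 -360.0237797    42.61744339] [0.16881067 0.22268434 0.6319085 ] 38.54247084850069
```

```bash
python3 -m pendant '[[0,0,1,2,0],[0,0,1,2,0],[0,0,0,1,0],[0,0,0,0,0],[0,0,0,0,0]]';python3 -c "
from h import *;s=r.sense();print(mat(s['tool_pos'][:2]),s['tool_pos'],s['ft_force'],s['finger_gap'])"
```

```text
time: 14.1
tool_pos: [576.4, -361.7, 36.5]
tcp_rot: [179.9, -0.0, 35.4]
ft_force: [-0.6, -0.9, 4.5]
finger_gap: 38.8
[[-147.37468597    0.79103993]] [ 576.41617949 -361.67096838   36.45332541] [-0.59531691 -0.86619562  4.47682076] 38.79926182239321
```

```bash
python3 -m pendant '[[0.7,0,0,0,0],[0.7,0,0,0,0],[0.7,0,0,0,0],[0.7,0,0,-15,0],[0.7,0,0,-40,0],[0.7,0,0,-45,0],[0.7,0,0,-10,0],[0.7,0,-43,0,0],[0.7,0,-43,0,0],[0.7,0,-43,0,0]]'; python3 -m pendant '[[1,0,-43,0,0],[1,0,-43,0,0],[1,0,-43,0,0],[1,0,-43,0,0],[1,0,-43,0,0],[1,0,0,0,-8.5],[1,0,0,0,-8.5],[1,0,0,0,-8.5],[1,0,0,0,-8.5],[1,0,0,0,-8.5]]';python3 -m pendant '[[1,0,0,0,-8.5],[1,0,0,0,-8.5],[1,0,0,0,-8.5],[1,0,0,0,-8.5],[1,0,0,0,-8.5],[1,0,0,0,-5],[1,0,0,0,0]]';python3 -c "
from h import *;s=r.sense();print(mat(s['tool_pos'][:2]),s['tool_pos'],s['tcp_rot'],s['finger_gap'])
c=optics.camera_params('scene');snap('scene','s2')"
```

```text
time: 15.1
tool_pos: [500.3, -255.0, 146.0]
tcp_rot: [180.0, -0.0, 35.4]
ft_force: [1.0, 0.7, 1.3]
finger_gap: 59.8
time: 16.1
tool_pos: [376.7, -80.7, 146.3]
tcp_rot: [179.9, 0.0, 78.3]
ft_force: [0.0, -0.5, -0.7]
finger_gap: 85.2
time: 16.8
tool_pos: [376.7, -80.8, 146.1]
tcp_rot: [180.0, 0.1, 125.5]
ft_force: [0.0, 0.6, 0.3]
finger_gap: 85.5
[[197.3042567    0.70989427]] [376.68401342 -80.76058777 146.13134353] [1.79956705e+02 5.99382920e-02 1.25488599e+02] 85.46613483749225
```

View pics/s2.png

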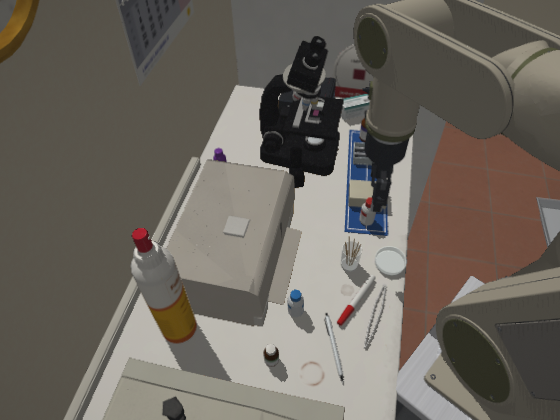

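Red is at (369,212) on the mat, black is at (365,130) past the trough, half hidden by the arm, and the glass is upright at (350,255). The target is the blue cap at (296,296), in front of the printer; the purple one at (219,157) is behind it and not meant.

```bash
python3 -m pendant '[[1,32.4,23.3,0,0],[1,32.4,23.3,0,0],[1,32.4,23.3,0,0],[1,32.4,23.3,0,0],[1,32.4,23.3,0,0],[1,32.2,23.3,0,0],[1,0,0,0,0],[1,0,0,0,0]]'; python3 -c "
from h import *;s=r.sense();print(mat(s['tool_pos'][:2]),s['tool_pos'],s['tcp_rot'],s['finger_gap'])
c=optics.camera_params('wrist'); p,d=snap('wrist'); W=world('wrist',p,d,c)
for xy,h in(((377.8,158),68),((342,265),55)):
    t=tops(W,xy,h,30,5); print(t, mat(t[0][:2]), mat(t[2][:2]))
cv2.imwrite('pics/w3.png',p)"
```

```text
time: 17.65
tool_pos: [377.6, 159.4, 145.5]
tcp_rot: [-180.0, 0.0, 125.5]
ft_force: [-0.8, -0.9, 0.1]
finger_gap: 85.4
[[392.50339997 140.55465154]] [377.6001736  159.36109456 145.52826482] [-1.79992864e+02  1.38884273e-02  1.25453564e+02] 85.39966588588136
(array([378.5, 160. ,  67. ]), array([21., 22.,  8.]), array([377.7, 159.3,  68.9]), 788) [[392.50293707 141.65823094]] [[392.39577255 140.60063188]]
(array([342.9, 267.5,  53.9]), array([18., 18.,  8.]), array([342.7, 266.2,  55.8]), 492) [[500.75158484 174.91240744]] [[499.80777494 173.99631636]]
```

View pics/w3.png

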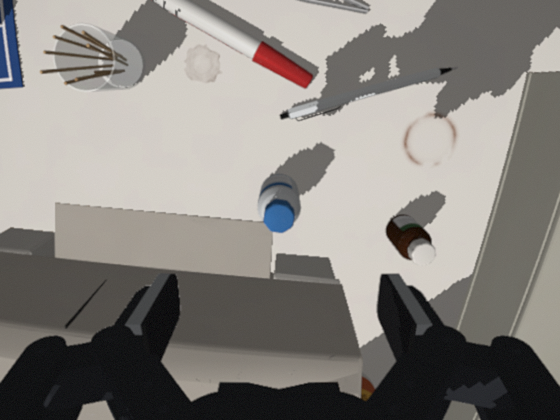

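The blue cap is centred at (279,216) under the gripper and the vial's cap is at (424,252). A low unit is at the right, which I'll check before picking the vial.

```bash
python3 -m pendant '[[1,0,0,40,0],[1,0,0,45,0],[1,0,0,34,0],[1,0,0,0,0],[0,0,0,0,0],[0,0,0,0,0],[0,0,0,0,0],[0,0,0,0,0],[0,0,0,0,0],[0,0,0,0,0]]' 40;  python3 -m pendant '[[0,0,0,-30,0],[0,0,0,-40,0],[0,0,0,-40,0],[0,0,0,-20,0],[0,-40,-25,0,0],[0,-40,-29,0,0],[0,-40,-29,0,0],[0,-40,-29,0,0],[0,-40,-29,0,0]]';python3 -c "
from h import *;s=r.sense();print(mat(s['tool_pos'][:2]),s['tool_pos'],s['tcp_rot'],s['finger_gap'])"
```

```text
time: 18.7
tool_pos: [379.6, 159.2, 28.3]
tcp_rot: [179.8, 0.1, 125.4]
ft_force: [-0.4, 0.6, 8.1]
finger_gap: 30.3
time: 19.6
tool_pos: [378.8, -88.0, 157.4]
tcp_rot: [179.9, 0.1, 125.4]
ft_force: [2.1, -0.1, -0.7]
finger_gap: 30.2
[[190.183738    -1.75111539]] [378.80275846 -87.99033703 157.40677052] [1.79916828e+02 1.14935434e-01 1.25447899e+02] 30.249035517897724
```

```bash
python3 -m pendant '[[0,0,0,0,8.5],[0,0,0,0,8.5],[0,0,0,0,8.5],[0,0,0,0,8.5],[0,0,0,0,8.5],[0,0,0,0,8.5],[0,0,0,0,8.5],[0,0,0,0,8.5],[0,0,0,0,8.5],[0,0,0,0,8.5]]';  python3 -m pendant '[[0,0,0,0,5],[0,1,38,0,0],[0,0,38,0,0],[0,0,38,0,0],[0,0,38,0,0],[0,0,38,0,0],[0,0,0,0,0],[0,0,0,0,0]]';python3 -c "
from h import *;s=r.sense();print(mat(s['tool_pos'][:2]),s['tool_pos'],s['tcp_rot'],s['finger_gap'])"
```

```text
time: 20.6
tool_pos: [379.0, -86.1, 157.0]
tcp_rot: [179.9, -0.0, 40.1]
ft_force: [-0.5, -0.2, -0.2]
finger_gap: 29.9
time: 21.4
tool_pos: [489.7, -240.7, 156.2]
tcp_rot: [-180.0, 0.0, 35.4]
ft_force: [0.8, 0.5, -0.8]
finger_gap: 29.6
[[1.41402392 0.20427855]] [ 489.74739569 -240.72905508  156.18045119] [-1.79950624e+02  1.34451903e-02  3.53641872e+01] 29.616036613135524
```

```bash
python3 -m pendant '[[0,0,1,45,0],[0,0,0,45,0],[0,0,0,26,0],[0,0,0,4,0],[0,0,0,2,0],[0,0,0,2,0],[0,0,0,1,0],[0,0,0,0,0],[0,0,0,0,0]]';python3 -c "
from h import *;s=r.sense();print(mat(s['tool_pos'][:2]),s['tool_pos'],s['ft_force'],s['finger_gap'])"
```

```text
time: 22.3
tool_pos: [490.9, -241.6, 32.3]
tcp_rot: [179.9, -0.0, 35.4]
ft_force: [0.6, 0.4, -1.8]
finger_gap: 30.0
[[0.03691535 0.67468944]] [ 490.92857375 -241.57907438   32.31708851] [ 0.61320908  0.39974454 -1.78964065] 30.04824999360025
```

```bash
python3 -m pendant '[[0,0,0,1,0],[0,0,0,1,0],[0,0,0,1,0],[0,0,0,0,0],[0,0,0,0,0]]';python3 -c "
from h import *;s=r.sense();print(mat(s['tool_pos'][:2]),s['tool_pos'],s['ft_force'],s['finger_gap'])"
```

```text
time: 22.8
tool_pos: [491.2, -241.9, 30.3]
tcp_rot: [179.9, -0.0, 35.4]
ft_force: [-5.1, 2.2, 14.7]
finger_gap: 29.8
[[-0.42141774  0.71738317]] [ 491.22887832 -241.92794275   30.31720352] [-5.13997766  2.21953805 14.66748162] 29.82775120236306
```

```bash
python3 -m pendant '[[0.6,0,0,0,0],[0.6,0,0,0,0],[0.6,0,0,0,0],[0.6,0,0,-15,0],[0.6,0,0,-40,0],[0.6,0,0,-45,0],[0.6,0,0,-25,0],[0.6,0,-40,0,0],[0.6,0,-40,0,0],[0.6,0,-40,0,0]]'; python3 -m pendant '[[1,0,-40,0,0],[1,0,-40,0,0],[1,0,0,0,-8.5],[1,0,0,0,-8.5],[1,0,0,0,-8.5],[1,0,0,0,-8.5],[1,0,0,0,-8.5],[1,0,0,0,-8.5],[1,0,0,0,-8.5],[1,0,0,0,-8.5]]';python3 -m pendant '[[1,0,0,0,-8.5],[1,0,0,0,-8.5],[1,0,0,0,-5],[1,0,0,0,0]]';python3 -c "
from h import *;s=r.sense();print(mat(s['tool_pos'][:2]),s['tool_pos'],s['tcp_rot'],s['finger_gap'])
p,d=snap('top','top2'); W=world('top',p,d).reshape(-1,3); W=W[~np.isnan(W[:,0])]; M=mat(W)
for t in range(80,300,20):
    for h in(10,60,100):
        m=(abs(M[:,1]-t)<10)&(M[:,0]>516)&(M[:,0]<800)&(W[:,2]>h); q=np.sort(M[m,0]); print(t,h,q[:6:3].round(),end=' | ')
    m=(abs(M[:,1]-t)<10)&(M[:,0]>516)&(M[:,0]<700); print(W[m,2].max().round())
W=W.reshape(-1,3)
for k,xy,h in (('black',(576,-362),87),('blue',(491,-242),70),('red',(407,-124),72)):
    t=tops(W,xy,h,30,5); print(k,t,mat(t[0][:2]),mat(t[2][:2]))
"
```

```text
time: 23.8
tool_pos: [420.2, -142.6, 154.4]
tcp_rot: [179.9, -0.0, 35.4]
ft_force: [0.0, 0.4, 0.6]
finger_gap: 50.9
time: 24.8
tool_pos: [374.5, -78.2, 154.3]
tcp_rot: [180.0, 0.0, 103.8]
ft_force: [0.7, 1.0, -0.0]
finger_gap: 85.2
time: 25.2
tool_pos: [374.5, -78.2, 154.2]
tcp_rot: [180.0, 0.0, 125.5]
ft_force: [0.6, -0.9, -0.6]
finger_gap: 85.4
[[200.61189442   0.43177309]] [374.54125686 -78.22555068 154.17648472] [1.79966994e+02 4.37406556e-02 1.25486723e+02] 85.37930327284937
80 10 [586. 587.] | 80 60 [586. 587.] | 80 100 [658. 658.] | 208.0
100 10 [584. 585.] | 100 60 [585. 585.] | 100 100 [655. 656.] | 214.0
120 10 [580. 581.] | 120 60 [583. 584.] | 120 100 [654. 654.] | 218.0
140 10 [579. 580.] | 140 60 [579. 580.] | 140 100 [652. 652.] | 223.0
160 10 [577. 578.] | 160 60 [577. 578.] | 160 100 [650. 651.] | 228.0
180 10 [576. 576.] | 180 60 [576. 579.] | 180 100 [648. 649.] | 229.0
200 10 [573. 574.] | 200 60 [576. 577.] | 200 100 [646. 647.] | 229.0
220 10 [571. 573.] | 220 60 [574. 575.] | 220 100 [645. 645.] | 228.0
240 10 [570. 571.] | 240 60 [572. 573.] | 240 100 [643. 643.] | 280.0
260 10 [569. 569.] | 260 60 [570. 571.] | 260 100 [640. 641.] | 285.0
280 10 [568. 569.] | 280 60 [568. 570.] | 280 100 [639. 639.] | 282.0
black (array([ 578.5, -357.9,   86.6]), array([26., 25.,  9.]), array([ 579.4, -358.4,   87.4]), 70) [[-145.50798281    4.67407093]] [[-146.43689976    5.11804536]]
blue (array([ 493.1, -240.8,   70.7]), array([20., 20.,  8.]), array([ 493.1, -240.3,   70. ]), 44) [[-0.58590581  2.89598246]] [[-0.17834191  3.18562304]]Traceback (most recent call last):
  File "<string>", line 10, in <module>
    t=tops(W,xy,h,30,5); print(k,t,mat(t[0][:2]),mat(t[2][:2]))
                                       ~^^^
TypeError: 'NoneType' object is not subscriptable
```

View pics/top2.png

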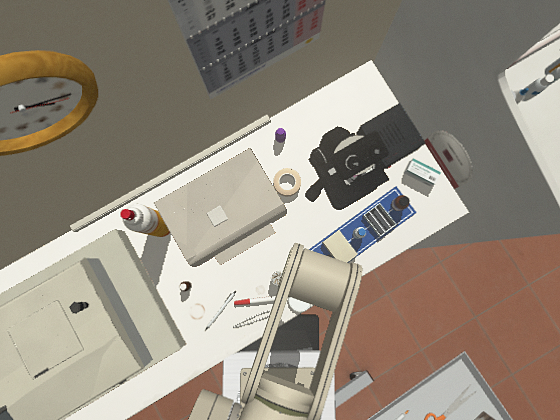

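Black sits past the trough at (402,202) and blue stands between trough and box at (361,233). The arm hides red. Before picking the vial I'll check how far the printer's side reaches.

```bash
python3 -c "
from h import *
for cam in('top','scene'):
    p,d=snap(cam); W=world(cam,p,d).reshape(-1,3); W=W[~np.isnan(W[:,0])]; M=mat(W)
    for t in range(190,260,10):
        m=(abs(M[:,1]-t)<5)&(M[:,0]>380)&(M[:,0]<520)&(W[:,2]>88)&(W[:,2]<200); q=np.sort(M[m,0]); print(t,q[-4:].round(),W[m,2].max().round() if m.any() else '')
"
python3 -m pendant '[[0.8,37.4,21.5,0,0],[0.8,37.4,21.5,0,0],[0.8,37.4,21.5,0,0],[0.8,37.4,21.5,0,0],[0.8,37.4,21.5,0,0],[0.8,37.4,21.5,0,0],[0.8,37.4,21.5,0,0],[0.8,37.4,21.5,0,0],[0.8,0,0,0,0],[0.8,0,0,0,0]]'; python3 -c "
from h import *;s=r.sense();print(mat(s['tool_pos'][:2]),s['tool_pos'],s['tcp_rot'],s['finger_gap'])
c=optics.camera_params('wrist'); p,d=snap('wrist'); W=world('wrist',p,d,c)
t=tops(W,(342,265),55,30,5); print(t, mat(t[0][:2]), mat(t[2][:2]))
cv2.imwrite('pics/w4.png',p)"
```

```text
190 [] 
200 [435. 436. 437. 438.] 138.0
210 [435. 435. 436. 436.] 147.0
220 [434. 435. 436. 436.] 145.0
230 [433. 434. 435. 435.] 147.0
240 [432. 432. 433. 434.] 148.0
250 [430. 431. 432. 432.] 145.0
190 [394. 395. 395. 396.] 112.0
200 [440. 440. 440. 440.] 138.0
210 [439. 439. 440. 440.] 143.0
220 [439. 439. 439. 439.] 144.0
230 [437. 437. 437. 438.] 144.0
240 [437. 437. 437. 437.] 144.0
250 [436. 436. 436. 436.] 146.0
time: 26.35
tool_pos: [340.7, 266.0, 153.2]
tcp_rot: [-179.9, 0.0, 125.5]
ft_force: [0.4, -0.4, -0.0]
finger_gap: 68.2
[[500.78975517 172.19738083]] [340.664795   265.95834989 153.19056645] [-1.79948451e+02  1.44605404e-02  1.25493758e+02] 68.23259708931465
(array([342.4, 268. ,  54.1]), array([18., 18.,  8.]), array([342.1, 267.5,  55.7]), 513) [[501.44878933 174.79448413]] [[501.21500978 174.2603052 ]]
```

View pics/w4.png

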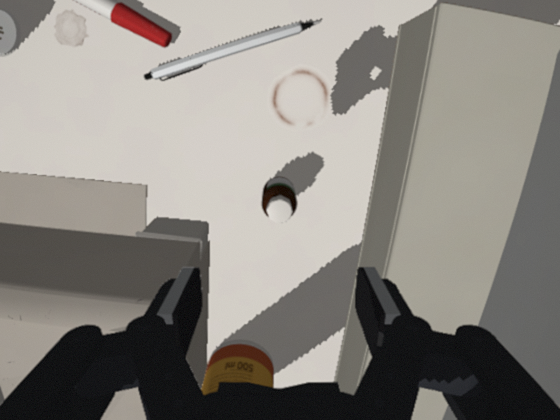

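The vial is at (280,202), between printer and the right unit, with room for the fingers. Next: grip it.

```bash
python3 -m pendant '[[0.8,0.5,1.3,45,0],[0.8,0,0,45,0],[0.8,0,0,42,0],[0.8,0,0,0,0],[0,0,0,0,0],[0,0,0,0,0],[0,0,0,0,0],[0,0,0,0,0],[0,0,0,0,0],[0,0,0,0,0]]' 40;  python3 -m pendant '[[0,0,0,-30,0],[0,0,0,-40,0],[0,0,0,-40,0],[0,0,0,-30,0],[0,-37,-21.3,0,0],[0,-37,-21.3,0,0],[0,-37,-21.3,0,0],[0,-37,-21.3,0,0],[0,-37,-21.3,0,0],[0,-37,-21.3,0,0]]';python3 -c "
from h import *;s=r.sense();print(mat(s['tool_pos'][:2]),s['tool_pos'],s['tcp_rot'],s['finger_gap'])"
```

```text
time: 27.4
tool_pos: [344.4, 267.6, 24.3]
tcp_rot: [179.7, 0.0, 125.4]
ft_force: [-0.6, -0.9, 7.9]
finger_gap: 25.9
time: 28.4
tool_pos: [367.1, 9.8, 163.3]
tcp_rot: [179.8, 0.2, 125.4]
ft_force: [1.6, -0.9, 0.0]
finger_gap: 25.7
[[276.66111308  45.40008358]] [367.14229613   9.8135769  163.27647145] [1.79823486e+02 1.59330007e-01 1.25435634e+02] 25.73093177057458
```

```bash
python3 -m pendant '[[0,-37,-21.3,0,0],[0,-37,-21.3,0,0],[0,0,0,0,8.5],[0,0,0,0,8.5],[0,0,0,0,8.5],[0,0,0,0,8.5],[0,0,0,0,8.5],[0,0,0,0,8.5],[0,0,0,0,8.5],[0,0,0,0,8.5]]';  python3 -m pendant '[[0,0,0,0,8.5],[0,0,0,0,8.5],[0,0,0,0,5],[0,0,40,0,0],[0,0,40,0,0],[0,0,40,0,0],[0,0,0,0,0],[0,0,0,0,0]]';python3 -c "
from h import *;s=r.sense();print(mat(s['tool_pos'][:2]),s['tool_pos'],s['tcp_rot'],s['finger_gap'])"
```

```text
time: 29.4
tool_pos: [375.3, -73.7, 163.1]
tcp_rot: [179.8, -0.0, 57.1]
ft_force: [0.5, -0.4, 0.0]
finger_gap: 26.0
time: 30.2
tool_pos: [444.6, -171.9, 162.2]
tcp_rot: [180.0, -0.0, 35.3]
ft_force: [-0.3, 0.2, -0.0]
finger_gap: 26.0
[[83.67543128  3.22736736]] [ 444.55911491 -171.924277    162.23707712] [ 1.79969664e+02 -2.40122307e-02  3.53439330e+01] 26.014297298955633
```

```bash
python3 -m pendant '[[0,-3.3,10.2,0,0],[0,0,0,0,0],[0,0,0,0,0]]';python3 - <<'E'
from h import *
s=r.sense();print(mat(s['tool_pos'][:2]),s['tool_pos'],s['tcp_rot'],s['finger_gap'])
c=optics.camera_params('wrist'); p,d=snap('wrist','w5'); W=world('wrist',p,d,c)
m=(abs(W[...,2]-34)<4)&(np.hypot(W[...,0]-447,W[...,1]+182.7)<60)
q=mat(W[m]); print('lid',np.percentile(q,[1,50,99],axis=0).round(1),np.median(W[m][:,2]))
for k,xy,h in (('blue',(491,-242),70),('red',(407,-124),72)):
    t=tops(W,xy,h,30,5); print(k,t,t and mat(t[0][:2]))
E
```

```text
time: 30.5
tool_pos: [447.4, -181.3, 161.9]
tcp_rot: [179.9, -0.0, 35.4]
ft_force: [0.1, 0.8, -0.1]
finger_gap: 26.1
[[74.38359154  0.07631428]] [ 447.37319178 -181.32365956  161.89539379] [ 1.79949752e+02 -2.80348033e-02  3.54249287e+01] 26.114410657825307
lid [[ 45.4 -42.4]
 [ 76.6   1.7]
 [104.1  45.4]] 35.16032109381115
blue None None
red (array([ 408.6, -126.1,   72.1]), array([22., 23.,  6.]), array([ 408.5, -125.8,   73. ]), 974) [[141.85851142   0.46123418]]
```

View pics/w5.png

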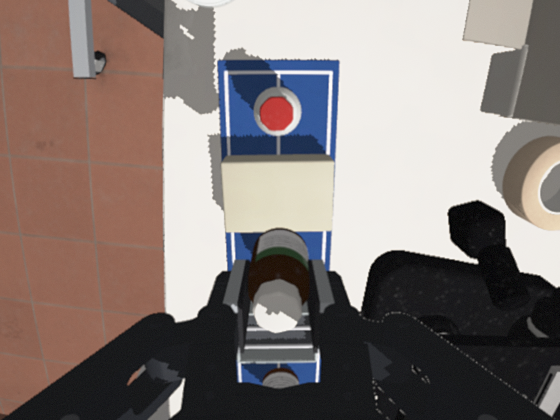

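The vial is held upright over the box. Red, at (277,112), sits on the centre line, and the lid centre measures s=74.7, t=1.5 against the tool at 74.4, 0.1. Next: lower it.

```bash
python3 -m pendant '[[0,1,0,40,0],[0,0,0,40,0],[0,0,0,15,0],[0,0,0,4,0],[0,0,0,0,0],[0,0,0,1,0],[0,0,0,1,0],[0,0,0,0,0],[0,0,0,0,0]]';python3 -c "
from h import *;s=r.sense();print(mat(s['tool_pos'][:2]),s['tool_pos'],s['ft_force'],s['finger_gap'])"
```

```text
time: 31.45
tool_pos: [448.6, -181.2, 61.0]
tcp_rot: [179.9, -0.0, 35.4]
ft_force: [0.1, -0.3, -0.6]
finger_gap: 26.1
[[73.7741727   1.20522654]] [ 448.6464244  -181.16645618   60.97470889] [ 0.13114885 -0.33389609 -0.55837118] 26.131605104728582
```

```bash
python3 -m pendant '[[0,0,0,1,0],[0,0,0,1,0],[0,0,0,0.5,0],[0,0,0,0,0],[0,0,0,0,0]]';python3 -c "
from h import *;s=r.sense();print(mat(s['tool_pos'][:2]),s['tool_pos'],s['ft_force'],s['finger_gap'])"
```

```text
time: 31.95
tool_pos: [448.5, -181.1, 58.4]
tcp_rot: [180.0, -0.0, 35.4]
ft_force: [-1.1, 0.6, 5.0]
finger_gap: 26.0
[[73.89119707  1.09092284]] [ 448.48546227 -181.13728035   58.35493994] [-1.1161594   0.59929584  4.98760411] 25.95689705937221
```

```bash
python3 -m pendant '[[0.6,0,0,0,0],[0.6,0,0,0,0],[0.6,0,0,0,0],[0.6,0,0,-15,0],[0.6,0,0,-35,0],[0.6,0,0,-40,0],[0.6,0,0,-40,0],[0.6,-40,0,0,0],[0.6,-40,0,0,0],[0.6,-40,0,0,0]]'; python3 -m pendant '[[0.6,-40,0,0,0],[0.6,-40,0,0,0],[0.6,-40,0,0,0],[0.6,0,40,0,0],[0.6,0,40,0,0],[0.6,0,40,0,0],[0.6,0,40,0,0],[0.6,0,40,0,0],[0.6,0,0,0,0],[0.6,0,0,0,0]]'; python3 - <<'E'
from h import *
out={}
for cam in('top','scene'):
    p,d=snap(cam,cam+'9'); W=world(cam,p,d)
    for k,xy,h in (('black',(576,-362),87),('blue',(491,-242),70),('red',(407,-124),72),('vial',(447,-182),89),('glass',(361,-2),78)):
        t=tops(W,xy,h,35,5 if k!='glass' else 12); print(cam,k,t and (t[0],t[3],mat(t[0][:2])))
a=cv2.imread('pics/top9.png')[170:290,250:440]; b=cv2.imread('pics/scene9.png')[100:290,290:420]
cv2.imwrite('pics/f.png',np.hstack([cv2.resize(a,(0,0),fx=2.6,fy=2.6),cv2.resize(b,(int(130*312/190),312))]))
E
```

```text
time: 32.95
tool_pos: [349.6, -250.9, 188.1]
tcp_rot: [179.9, -0.0, 35.5]
ft_force: [0.2, -0.6, 0.4]
finger_gap: 51.4
time: 33.95
tool_pos: [368.4, -482.9, 186.1]
tcp_rot: [-179.8, -0.0, 35.4]
ft_force: [0.3, -1.0, 0.5]
finger_gap: 51.1
top black (array([ 578.4, -358.2,   87.1]), 67, array([[-145.69459303,    4.4187738 ]]))
top blue (array([ 493. , -240.5,   70.6]), 42, array([[-0.28343935,  2.98825403]]))
top red (array([ 409.6, -128.4,   72.2]), 44, array([[ 1.39404436e+02, -5.59847167e-02]]))
top vial (array([ 450.6, -179. ,   89.8]), 34, array([[74.40844179,  4.05262759]]))
top glass (array([366.3,  -1.9,  71.9]), 6, array([[267.60097724,  37.92805003]]))
scene black (array([ 574. , -360.1,   87. ]), 68, array([[-144.69449868,   -0.26842273]]))
scene blue (array([ 489.8, -240.4,   70.2]), 55, array([[1.65177318, 0.4377732 ]]))
scene red (array([ 405.4, -128.4,   72.9]), 73, array([[141.83741724,  -3.47952146]]))
scene vial (array([ 447.5, -179.6,   89.2]), 51, array([[75.71513675,  1.17816272]]))
scene glass (array([361.7,  -1.8,  76.7]), 43, array([[270.34718341,  34.23639029]]))
```

View pics/f.png

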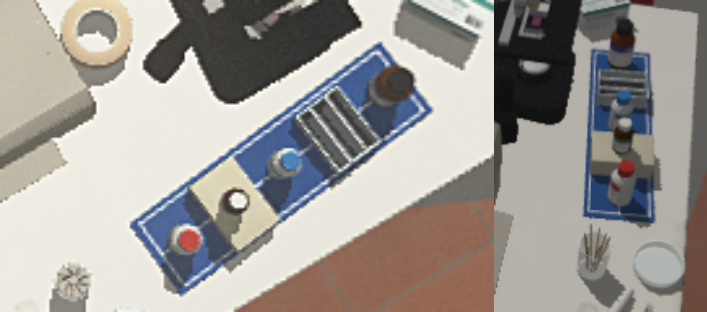

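The crop shows all four bottles upright and in line: red at (188,240), vial on the lid at (236,200), blue at (290,162) and black at (395,82). The glass is unmoved at (73,283). All distances are in range, so I'm handing in.

```bash
python3 -c "
from bench import hand_in; print(hand_in())"
```

```text
the job is handed in; nothing more can be done
None
```

The staining row is set up and handed in after about 34 s of the 112 s allowed. My last camera checks show every placement within its limits; `hand_in` gave no verdict.

| Item | Last measured | Allowed |
|---|---|---|
| Black to trough | about 73 mm | 60–90 mm |
| Blue to trough / to box | about 73 / 73 mm | 52–88 mm |
| Red to box | about 66 mm | 57–87 mm |
| Vial from lid centre | within about 5 mm | under 13 mm |
| Bottles from centre line | within about 5 mm | 15 mm |
| Glass | unmoved within camera error, upright | under 20 mm |

- **Camera disagreement:** the two fixed cameras differ by up to 5 mm across the mat. Red's position along the mat read between 139 and 144 mm depending on the camera, and all of these are in range.
- **Upright and clear:** all four bottles look upright in the last pictures, and the arm was well clear of everything.

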